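# Bring the line spool round to the guide eye and latch the carousel

### The arm

A 6-joint arm with a two-finger parallel gripper is mounted at the origin on a cart in front of the work surface, level with it; the furniture and walls round the work are solid. World frame = base frame: x ahead of the robot, y to its left, z up, the work surface at z = 0. Lengths are in m, angles in rad, forces in N, time in s.
With the tool pointing down it reaches from about 0.375 to 0.975 m from the base axis. Payload 3.8 kg.
Tool frame: the origin (TCP) lies midway between the tips of the shut fingers; the grasp point (between the pads) lies 19 mm behind it; z points along the fingers, y is the line along which they close (so a half turn about z gives the same grasp; the last joint's range is limited). The gripper opens to 85 mm and grips with 20 to 120 N. Pads are 22 mm wide; open, the fingers measure 114 mm over their backs; the gripper's body (76 mm by 85 mm) begins 54 mm behind the grasp point. The pads swing forward as they close: fully open they stand 13 mm farther back than shut.
Start: joints at [-1.153, 0.264, 1.604, -0, 1.274, -0.037], TCP at [0.297, -0.606, 0.231] pointing down, gripper open.
Joint ranges: [-2.63, 2.63], [-0.94, 2.18], [0.31, 2.57], [-1.31, 4.45], [0, 2.66], [-2.55, 2.55]. Speed limits (rad/s): [2.57, 2.57, 3.14, 3.14, 3.14, 3.14].

### API

Orientations are given as a rotation vector (axis times angle).
In Python, from workcell import bot gives the robot as it stands.
- The arm moves only by the tool step_arm, never from a script. Its argument "motion" is a list of rows, each a list of 5 numbers: the finger opening in cm, from 0 to 8.54, then the shift along the tool's x, y, z in cm, then the turn about the tool's z in degrees. In form: [[claw, dx, dy, dz, twist], ...]. A call has 1 to 20 rows; each row is the pose to reach, as a shift and turn from the pose commanded when the call began, along the tool's axes at that moment; what a row does not reach only later rows make up. A row lasts 1/10 s, in which the tool goes at most 50 mm and 8.59 degrees, less where a joint would pass 70% of its speed; a pose out of reach is approached as far as the arm can. A call with a gripper value outside its range is refused whole. The fingers move at their own pace and stop on an object; "force" is the grip in N (left out, the last holds). Time passes only in rows, so rows that repeat a pose let the fingers close. It gives the time, the measured TCP pose, the force, the opening and the grip force at its end, in the units of the state.
- bot.read_state(): the state, without advancing time (a new reading comes with each control period).
- bot.read_camera(name): name is "side" or "top" or "wrist"; returns (picture, depth): 420x560x3 uint8, red, green, blue; 420x560 float32, m along the optical axis (not along the pixel's ray), 0 where there is no reading.
- bot.calibration(name): a dict with "mtx" (3x3 intrinsics, pixels), "origin" and "orientation" of the camera in the world; the wrist camera has in their place "T_tool_cam" (4x4, takes a point from camera to tool coordinates, whose origin is the TCP and whose axes are the flange's). Camera axes: x right, y up, looking along -z (the intrinsics and any distortion apply to the point x, -y, -z); pixel columns grow to the right and rows downward; lengths in m; the calibration is good to about 2 mm. A picture is of the moment at which its call begins: read the wrist's pose just before it. calibration takes no time and is no camera call.
- bot.finish_job(): hands the job in; it is judged then, once.
The state is a dict: "time": time; "q": joint angles; "joint_vel": joint speeds; "joint_torque": joint torques, N m; "tool_pos": TCP position; "tcp_rot": TCP orientation; "wrist_force": force on the tool from outside, world axes, zero at the start; "torque": the same for the moment, N m; "width": opening from 0.0 (shut) to 1.0 (fully open); "grip_force": force on a finger pad.
Only numpy, scipy, OpenCV 4.12 (cv2) and the standard library are available. Lean on these libraries where they do the work, as an engineer would, in place of code of your own. Each camera call takes 0.05 s, during which the arm holds its last target. There are 200 camera calls.

### The job

Line is about to be drawn off the flanged spool through the wire eye at the front of the carousel. With the fingertips only, push the latch lever open, turn the carousel by pushing its rim posts until the spool's compartment faces the eye, then push the latch lever fully home again so that the carousel cannot turn. Push gently, do not grip or lift anything, leave the four things standing in their compartments and the rest of the table undisturbed.

Things in the scene. Friction and masses are not known exactly. Their poses are not given: they have to be found in the camera images.
- carousel: Fixed plywood base, a 230 mm disc. Origin on the turning axis at table height. Own -x is the FRONT, with the wire eye (28 mm wide, top 76 mm up, 147 mm from the axis); own +y (its left) carries the latch; z up. Stands turned by up to 20 degrees. The turntable has four compartments, at rest toward own -x, +y, +x, -y, floor 37.5 mm above the table, each with one thing 63 mm from the axis.
- turntable (a joint): Angle of the turntable, rad, growing counter-clockwise seen from above, 0 at the start to within 0.008. Turns freely either way with the latch open; about 1.5 N at a post turns it; left alone it stays, but coasts some 2 degrees after a push at 0.1 m/s. The latch goes home only within about 0.07 rad of a multiple of pi/2, and then holds it to about 0.015 rad.
- latch (a joint): Angle of the latch lever, rad: 0 home (tooth in a notch), 0.30 fully open (stop). It stays where it is left; about 1 N on the knob moves it. The tooth is clear of the ring above 0.19; between 0.19 and 0 it enters a notch.
- latch_knob (a point): Top of the latch lever's upright black knob, 90 mm above the table; 16 mm in diameter from 38 mm up. Home, it stands at (+0.108, +0.138) m in the carousel's own frame. It swings on a radius of 168 mm about a pin at (-0.060, +0.126) there: outward (own +y) by 50 mm to open, back to close. Home, it stands about 49 mm clear of the nearest rim post.
- latch_tooth (a point): Nose of the tooth, 10 mm wide (home: at (0, +0.111) m in the carousel frame), on the latch lever, a flat steel bar 18 to 26 mm above the table. It enters a notch (20 mm wide at its mouth, one in the middle of each compartment's rim) of the steel index ring, 122 mm in radius and at the same height.
- post_0 (a point): Top of one of the four equal wooden rim posts, 13 mm in diameter, from 26 to 92 mm above the table, 114 mm from the axis, turning with the turntable, one at each end of the dividers (45 degrees from the compartments' middles).
- post_1 (a point): Top of one of the four equal wooden rim posts, 13 mm in diameter, from 26 to 92 mm above the table, 114 mm from the axis, turning with the turntable, one at each end of the dividers (45 degrees from the compartments' middles).
- post_2 (a point): Top of one of the four equal wooden rim posts, 13 mm in diameter, from 26 to 92 mm above the table, 114 mm from the axis, turning with the turntable, one at each end of the dividers (45 degrees from the compartments' middles).
- post_3 (a point): Top of one of the four equal wooden rim posts, 13 mm in diameter, from 26 to 92 mm above the table, 114 mm from the axis, turning with the turntable, one at each end of the dividers (45 degrees from the compartments' middles).
- spool: Spool of line with two wide flanges, 66 mm in diameter, 45 mm high, standing on end in one compartment; never the front one at the start. Origin in the middle of its underside, z up.
- paint_tin: Tin with a pressed lid, 77 mm in diameter, 77 mm high, in another compartment. Origin in the middle of its underside.
- tape_roll: Flat roll of tape, 73 mm in diameter, 20 mm high, lying in another compartment. Origin in the middle of its underside.
- jar: Small screw-lidded jar, 48 mm in diameter, 80 mm high, in another compartment. Origin in the middle of its underside.
- torch: Pocket torch, 134 mm long, lying right of the vice; leave alone.
- screwdriver: Screwdriver, 166 mm long, lying near the table edge right of the vice; leave alone.
- light_box: Small carton, 70 x 106 x 55 mm, near the table's left front corner; leave alone.
- nut_driver: Nut driver, 186 mm long, lying behind the vice; leave alone.
Not all that is in view belongs to the job. What is shaped like the tape_roll but white is not meant.

How it is judged:
On the way, in this order (a step that is already met when the one before it is completed fails the run):
1. the latch has been pushed open, its tooth clear of the ring (value of joint latch above 0.2 rad), for 0.1 s.
2. with the latch still open, the spool's compartment has been turned to the guide eye (value of joint latch above 0.15 rad and x of spool in the frame of carousel below -0.045 m and y of spool in the frame of carousel between -0.022 and 0.022 m), for 0.2 s.
At the end, for the whole second after the job is handed in: The latch is home (within 0.05 rad of its stop), the spool's compartment faces the guide eye (spool within 22 mm of the line from the axis to the eye), the turntable is still, and all four things stand upright on its floor (value of joint latch below 0.05 rad and x of spool in the frame of carousel below -0.045 m and y of spool in the frame of carousel between -0.022 and 0.022 m and velocity of joint turntable between -0.05 and 0.05 rad/s and height (world z) of spool between 0.0295 and 0.0495 m and angle between each of spool, paint_tin, tape_roll, jar's own z axis and vertical below 0.25 rad and height (world z) of paint_tin between 0.0295 and 0.0495 m and height (world z) of tape_roll between 0.0295 and 0.0495 m and height (world z) of jar between 0.0295 and 0.0495 m); the robot touches nothing.
It fails at once if one of the four things was lifted, tipped or taken off the carousel (not (height (world z) of spool between 0.0295 and 0.0495 m and angle between spool's own z axis and vertical below 0.25 rad) or not (height (world z) of paint_tin between 0.0295 and 0.0495 m and angle between paint_tin's own z axis and vertical below 0.25 rad) or not (height (world z) of tape_roll between 0.0295 and 0.0495 m and angle between tape_roll's own z axis and vertical below 0.25 rad) or not (height (world z) of jar between 0.0295 and 0.0495 m and angle between jar's own z axis and vertical below 0.25 rad)).
It fails at once if one of the four things was shoved across its compartment (more than about 20 mm) (horizontal distance between any of spool, paint_tin, tape_roll, jar and carousel below 0.043 m or horizontal distance between any of spool, paint_tin, tape_roll, jar and carousel above 0.083 m).
It fails at once if the carousel was gripped or forced (more than 40 N) (contact force between any of the fingers, the arm and carousel above 40 N).
It fails at once if a bystander lying on the table was disturbed (moved more than 20 mm) (distance of any of torch, screwdriver, light_box, nut_driver from where it was at the start of the episode above 0.02 m).
It also fails if it takes over 72 s, if anything falls off the work surface, if the arm or the gripper's body presses on something with over 40 N, if the wrist force passes 120 N, or if a joint passes its speed limit or range.

## Working session

There is one attempt and no reset: what is moved stays moved. The work goes in short steps, Python scripts to look and compute and a tool call to move; the robot and the scene stay as the last step left them, time stands still between calls to the robot, and variables do not carry over. Pictures are saved under pics/ and viewed, at most 10 in all, crops included, and the job is handed in when it is done.

Besides the shell and the picture viewer there is one more tool, called after "Emit:" as name(argument=value, ...), one argument or row to a line, values as JSON. step_arm: Moves the arm, as the interface text tells. Its arguments: {"type":"object","properties":{"motion":{"type":"array","items":{"type":"array","items":{"type":"number"}}},"force":{"type":"number"}},"required":["motion"]}

```bash
ls; mkdir -p pics
cat > h.py <<'E'
import numpy as np, cv2
from scipy.spatial.transform import Rotation as R
from workcell import bot
def cal(n):
    c=bot.calibration(n); o=np.array(c["orientation"],float)
    M=R.from_rotvec(o).as_matrix() if o.size==3 else (o.reshape(3,3) if o.size==9 else None)
    return np.array(c["mtx"]),np.array(c["origin"]),M
def ray(n,px,z):
    "pixels -> world points on plane z"
    K,o,M=cal(n); px=np.atleast_2d(px).astype(float)
    d=np.c_[px,np.ones(len(px))]@np.linalg.inv(K).T*[1,-1,-1]@M.T
    return o+d*((z-o[2])/d[:,2])[:,None]
def cloud(n,dep):
    K,o,M=cal(n); v,u=np.mgrid[:dep.shape[0],:dep.shape[1]]
    d=np.stack([u,v,np.ones_like(u)],-1)@np.linalg.inv(K).T*[1,-1,-1]
    return o+(d*dep[...,None])@M.T
E
python3 - <<'E'
from h import *
for n in("top","side"):
    print(bot.calibration(n))
    p,d=bot.read_camera(n); np.savez(f"{n}.npz",p=p,d=d)
    cv2.imwrite(f"pics/{n}0.png",p[...,::-1])
print(bot.read_state())
E
```

```text
pics
{'mtx': array([[457.40824033,   0.        , 274.8237213 ],
       [  0.        , 457.40824033, 214.00878567],
       [  0.        ,   0.        ,   1.        ]]), 'origin': array([ 0.11046257, -0.16145257,  1.57798161]), 'orientation': array([ 0.25327341, -0.17656823, -1.24926285])}
{'mtx': array([[537.4442349 ,   0.        , 274.62014123],
       [  0.        , 537.4442349 , 206.07036109],
       [  0.        ,   0.        ,   1.        ]]), 'origin': array([ 0.22521105, -1.49224321,  0.77161571]), 'orientation': array([ 1.15081891, -0.12004735, -0.21595404])}
{'time': 0.1, 'q': array([-1.15287025e+00,  2.64716468e-01,  1.60525763e+00, -2.86168994e-06,
        1.27374538e+00, -3.68825528e-02]), 'joint_vel': array([-0.00061783, -0.00056647, -0.00336717, -0.00166049,  0.00019089,
        0.0009663 ]), 'joint_torque': array([-4.58765408e-04, -5.16707647e+01, -3.68590343e+01,  4.44353623e-05,
        6.33331278e-03,  1.55182857e-05]), 'tool_pos': array([ 0.29625051, -0.6057517 ,  0.2300496 ]), 'tcp_rot': array([-3.05867751e+00, -7.07800837e-01,  6.36451832e-04]), 'wrist_force': array([-0.67609647, -0.16509876, -0.3908827 ]), 'torque': array([-0.03030171, -0.00064819,  0.00915819]), 'grip_force': 0.0, 'width': 1.0003564501355788}
```

View pics/top0.png

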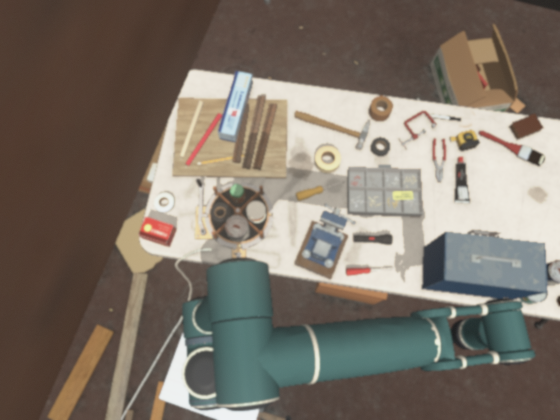

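View pics/side0.png

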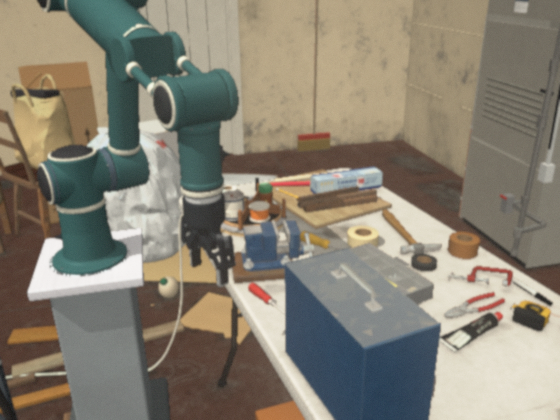

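Top view: the carousel is at about (238,213), with the light box at (157,230). The side view shows it mostly hidden behind the vice and arm. I'll enlarge the carousel and find the world directions.

Run:
```python
from h import *
a=np.load("top.npz"); p,d=a["p"],a["d"]
x0,y0,x1,y1=185,165,295,265
c=cv2.resize(p[y0:y1,x0:x1],None,fx=7,fy=5.9,interpolation=cv2.INTER_CUBIC)[:590,:780]
c=cv2.resize(p[y0:y1,x0:x1],None,fx=6,fy=6,interpolation=cv2.INTER_CUBIC)
cv2.imwrite("pics/top0c.png",c[...,::-1])
print(ray("top",[(238,213),(258,213),(238,193)],0.05).round(3))
P=cloud("top",d)
print("table z",P[200:230,280:290,2].mean())
for r in range(180,262,4): print(r,(P[r,190:290:4,2]*1000).astype(int))
```

```text
[[0.504 0.11  0.05 ]
 [0.525 0.044 0.05 ]
 [0.573 0.135 0.05 ]]
table z 0.0005437618960336276
180 [ 3 -4 88 -4  3 -5 -2 -4  3  0  4  3  1 -2  0  0 -5  3 -1 -2  2  3 -7  1
  1]
184 [ 0  5 74 -3 -2  2  8  4  0  9 27 22  0 31 21 -6  3  0 -1  0  0  0  0  2
  3]
188 [  4   1  26  18   6  10  92   0  24  34 116 113 116 118  35  32  17   1
  94  -2  -2  -2   9   0  -3]
192 [ -1   0   9  25   0   1  58  28  30  43 115 119 121 115  39  38  34  66
  50   0   1  -2  -2  -3   0]
196 [   3   -4    0   27   -4    9   23 1577   71   39   32  118  114   88
   35   33   70   42   32   31   -7   -4    5    1    0]
200 [ 2 -4 19 15  4 27 30 32 38 71 32 73 85 71 34 62 33 40 31 23  2  0 -1  8
  6]
204 [-3 -3 27  0 -2 26 57 57 54 36 70 34 34 40 68 83 88 80 82 37 23 -6  1  2
  1]
208 [ 0  5 24 16 30 38 51 53 53 57 37 63 82 62 43 91 84 79 81 34 23  3 -3 -1
 -2]
212 [-5 -2 26 11 25 55 52 36 35 51 39 76 83 39 85 80 83 79 78 33 27 -2 -9  2
 -2]
216 [ -1   0  31  34  24  53  51  37  60  59  33 112 115  65  37  84  86  71
  85  41  15   3   0   1  -4]
220 [  3   7  27  12  20  35  49  58  65  51 109 107 113 112 
[... 390 characters left out ...]
5   16   15 1577   42   38   36  109  108  107  102
   66   33   37   33   61   -5    0    1   -2    6   -1]
240 [  -4    4    2    0   -3    5    2   22   30   38   36   69   70   68
   36   32   23   22    3   -3 1577    0    2    2   -5]
244 [-6  0  2 -3 -7  0  4  5 32 27 25 23 27 31 35 23 24 -2 -1 -5  0  3  2  0
  6]
248 [ 0  4  3  0  0  0 -5  3  1 -4 25 24 11 22 18  4 -2  7 -2 -1  0  2  8  3
 -3]
252 [ 3 15  0 -2  3  0  3  2  1  7  1 12 16 12  1  2  1 -5  6  0 -1  2  0 -1
 -3]
256 [ 0  1  2 -1  0 -3 -5  0  6  0  0 18 32 14 -5  3  0  0  7  0 -1  1  1 -3
 -1]
260 [ -11   -3   -1   -5   -2    1   -5   -7   -1  776  785  787  786  785
  784  783  770   -4    4   -2 1577    0   -2    2   -7]
```

View pics/top0c.png

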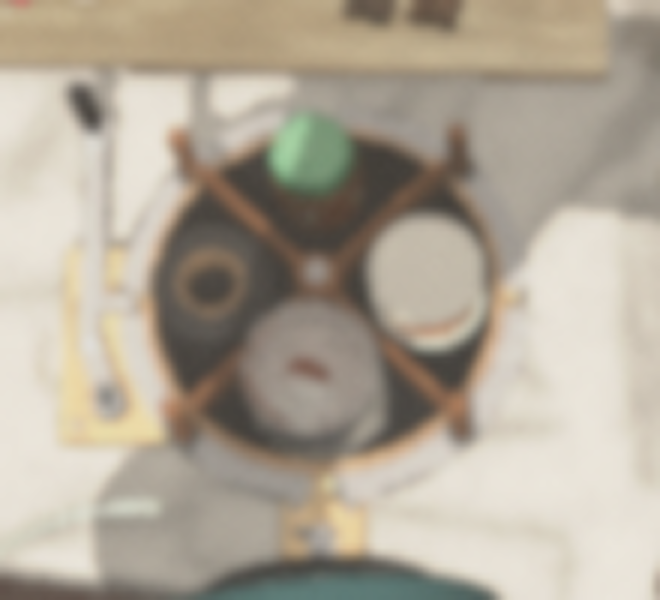

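Four things: at crop (425,285) a white-and-orange item about 82 mm up, which makes it the spool (37.5+45 mm). At (315,370) the item 112 mm up is the paint tin in front, (312,152) with the green lid is the jar at the back, and the low one at (212,283) is the tape roll. The side view also shows the orange line between white flanges. So the spool is in own -y and the turntable has to turn clockwise by 90°. The latch knob is at (85,100).

```bash
cat >> h.py <<'E'
from scipy.optimize import least_squares
A=np.deg2rad
POST=lambda th=0:np.array([[.114*np.cos(A(k)+th),.114*np.sin(A(k)+th)] for k in(45,-45,135,-135)])
def fit(own,w):
    f=lambda s:((np.c_[np.cos(s[2])*own[:,0]-np.sin(s[2])*own[:,1],np.sin(s[2])*own[:,0]+np.cos(s[2])*own[:,1]]+s[:2])-w).ravel()
    r=least_squares(f,[.5,.1,0],loss="soft_l1",f_scale=.004); return r.x,(r.fun.reshape(-1,2)*1000).round(1)
E
python3 - <<'E'
from h import *
c=np.array([(177,132),(457,130),(174,400),(457,398)])   # BL.. order: 45,-45,135,-135
px=(c+.5)/6-.5+[185,165]
w=ray("top",px,.092)[:,:2]
kn=ray("top",((np.array([(76,92)])+.5)/6-.5)+[185,165],.09)[:,:2]
print(w.round(4),kn)
own=np.r_[POST(),[[.108,.138]]]
print(fit(own,np.r_[w,kn]))
print(fit(POST(),w))
st=bot.read_state(); print(R.from_rotvec(st["tcp_rot"]).as_matrix().round(3)); print(bot.calibration("wrist"))
E
```

```text
[[0.5576 0.2129]
 [0.6081 0.0598]
 [0.4075 0.1598]
 [0.4571 0.0095]] [[0.5634078  0.27760142]]
(array([0.50721417, 0.11079767, 0.33046678]), array([[-0.3,  0.3],
       [ 1.5,  0.9],
       [-2.7,  1.1],
       [-0. , -1.1],
       [ 1.2, -1.2]]))
(array([0.50756062, 0.11050683, 0.32517969]), array([[ 0.6, -0.3],
       [ 1.6,  0. ],
       [-2.1,  1.4],
       [-0.2, -1.1]]))
[[ 0.898  0.439 -0.001]
 [ 0.439 -0.898  0.002]
 [ 0.    -0.002 -1.   ]]
{'mtx': array([[355.64017174,   0.        , 281.39210423],
       [  0.        , 355.64017174, 207.96913994],
       [  0.        ,   0.        ,   1.        ]]), 'T_tool_cam': array([[-2.30472999e-04,  9.63897285e-01,  2.66274239e-01,
         6.74328510e-02],
       [ 9.99999918e-01,  1.33548600e-04,  3.82109242e-04,
        -8.35373604e-04],
       [ 3.32753510e-04,  2.66274305e-01, -9.63897237e-01,
        -1.43926194e-01],
       [ 0.00000000e+00,  0.00000000e+00,  0.00000000e+00,
         1.00000000e+00]])}
```

```bash
cat >> h.py <<'E'
C=np.array([.5073,.1107]); YAW=.328
def o2w(p,c=None,y=None):
    y=YAW if y is None else y; return (C if c is None else c)+np.array([[np.cos(y),-np.sin(y)],[np.sin(y),np.cos(y)]])@np.asarray(p)
def w2o(p): return np.array([[np.cos(YAW),np.sin(YAW)],[-np.sin(YAW),np.cos(YAW)]])@(np.asarray(p)[:2]-C)
def go(own,z,yawdeg):
    "tool shifts [cm] and twist [deg] to own-frame point, height z, tool-x yaw in own frame"
    s=bot.read_state(); M=R.from_rotvec(s["tcp_rot"]).as_matrix()
    d=M.T@(np.r_[o2w(own),z]-s["tool_pos"])*100
    y0=np.rad2deg(np.arctan2(M[1,0],M[0,0])-YAW); tw=(y0-yawdeg+180)%360-180
    print("t",round(s["time"],2),"own now",w2o(s["tool_pos"]).round(4),s["tool_pos"][2].round(4),"yaw",y0.round(1),"-> d",d.round(2),"twist",tw.round(1),"q6",s["q"][5].round(2)); return d
E
python3 -c "
from h import *
go((.110,.112),.17,90)"
```

```text
t 0.1 own now [-0.4306 -0.6103] 0.23 yaw 7.3 -> d [ 62.76 -64.8    6.15] twist -82.7 q6 -0.04
```

Emit:
step_arm(
  motion=[
    [0, 4, -4, 0, -5],
    [0, 8, -8, 0, -10],
    [0, 12, -12, 0, -15],
    [0, 15.5, -16, 0, -20],
    [0, 19, -20, 0, -25],
    [0, 22.5, -24, 0, -30],
    [0, 26, -28, 0, -35],
    [0, 29.5, -32, 0, -40],
    [0, 33, -36, 0, -45],
    [0, 36.5, -40, 0, -50],
    [0, 40, -44, 0, -56],
    [0, 44, -48, 0, -62],
    [0, 48, -52, 0, -68],
    [0, 52, -56, 0, -74],
    [0, 56, -60, 0, -80],
    [0, 60, -63, 0, -82.7],
    [0, 62.7, -64.8, 0, -82.7],
    [0, 62.7, -64.8, 2, -82.7],
    [0, 62.7, -64.8, 4, -82.7],
    [0, 62.7, -64.8, 4, -82.7],
  ],
)

```text
time: 2.1
tool_pos: [0.5726, 0.2519, 0.1865]
tcp_rot: [-1.824, -2.552, 0.011]
wrist_force: [-0.7, -0.9, -1.0]
width: -0.0
grip_force: 0.0
```

Run:
```python
from h import *
go((.110,.112),.17,90)
p,d=bot.read_camera("wrist"); np.savez("wr.npz",p=p,d=d); cv2.imwrite("pics/w1.png",p[...,::-1])
print(bot.read_state()["wrist_force"], bot.read_state()["tool_pos"])
```

```text
t 2.1 own now [0.1073 0.1126] 0.1865 yaw 90.1 -> d [-0.06  0.28  1.65] twist 0.1 q6 0.04
[-0.15387831  0.54842463  0.02785232] [0.5731557  0.25098638 0.18838496]
```

View pics/w1.png

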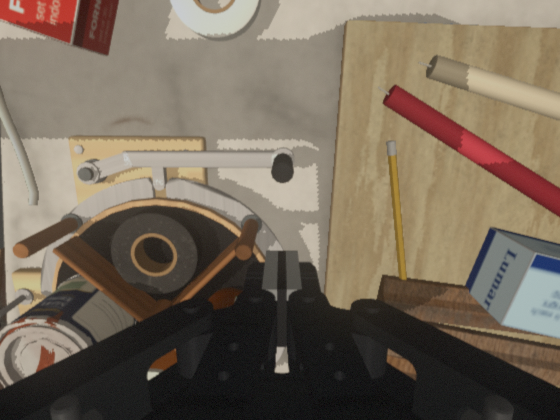

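Wrist view: the latch bar runs from (90,173) to the black knob at (283,165), the left rim post top is at (247,248), and the shut fingers are at (283,260). The tape is at (153,255), in the compartment next to the latch. I'll measure the knob and posts here.

```bash
cat >> h.py <<'E'
def wcloud(dep,s):
    c=bot.calibration("wrist"); K=c["mtx"]; T=c["T_tool_cam"]; v,u=np.mgrid[:dep.shape[0],:dep.shape[1]]
    d=np.stack([u,v,np.ones_like(u)],-1)@np.linalg.inv(K).T*[1,-1,-1]*dep[...,None]
    M=R.from_rotvec(s["tcp_rot"]).as_matrix(); return (d@T[:3,:3].T+T[:3,3])@M.T+s["tool_pos"]
E
python3 - <<'E'
from h import *
a=np.load("wr.npz"); s=bot.read_state(); P=wcloud(a["d"],s)
def pk(n,r0,r1,c0,c1,zl,zh):
    Q=P[r0:r1,c0:c1].reshape(-1,3); Q=Q[(Q[:,2]>zl)&(Q[:,2]<zh)]
    print(n,len(Q),Q.mean(0).round(4),w2o(Q.mean(0)).round(4),w2o(np.median(Q,0)).round(4))
pk("knob",140,190,262,305,.084,.096)
pk("post45",205,262,230,265,.087,.097)
pk("post135",205,260,15,85,.087,.097)
pk("table",70,110,100,300,-.02,.02)
E
```

```text
knob 420 [0.5638 0.2777 0.0921] [0.1073 0.1399] [0.1073 0.14  ]
post45 269 [0.556  0.2148 0.0936] [0.0796 0.0828] [0.0797 0.0833]
post135 310 [0.4053 0.1636 0.0925] [-0.0796  0.083 ] [-0.0792  0.0833]
table 7976 [0.4763 0.308  0.0028] [0.0342 0.1968] [0.0342 0.1968]
```

Emit:
step_arm(
  motion=[
    [0, 0, 0, 3, 0],
    [0, 0, 0, 6, 0],
    [0, 0, 0, 9, 0],
    [0, 0, 0, 11, 0],
    [0, 0, 0, 12.5, 0],
    [0, 0, 0, 12.5, 0],
    [0, 0.4, 0, 12.5, 0],
    [0, 0.8, 0, 12.5, 0],
    [0, 1.2, -0.1, 12.5, 0],
    [0, 1.6, -0.1, 12.5, 0],
    [0, 2.0, -0.2, 12.5, 0],
    [0, 2.4, -0.3, 12.5, 0],
    [0, 2.8, -0.4, 12.5, 0],
    [0, 3.2, -0.5, 12.5, 0],
    [0, 3.6, -0.6, 12.5, 0],
    [0, 4.0, -0.7, 12.5, 0],
    [0, 4.4, -0.8, 12.5, 0],
    [0, 4.8, -0.9, 12.5, 0],
    [0, 5.1, -0.9, 12.5, 0],
    [0, 5.1, -0.9, 12.5, 0],
  ],
)

```text
time: 4.15
tool_pos: [0.5499, 0.297, 0.0662]
tcp_rot: [-1.829, -2.554, 0.0]
wrist_force: [-0.6, 0.2, 0.0]
width: 0.002
grip_force: 0.0
```

Run:
```python
from h import *
go((.099,.15),.17,90)
s=bot.read_state();print(s["wrist_force"])
p,d=bot.read_camera("wrist"); P=wcloud(d,s); np.savez("wr.npz",p=p,d=d)
g=p.max(2)<60; m=g&(P[...,2]>.07)&(P[...,2]<.1)
m[240:]=0
n,l,st,ce=cv2.connectedComponentsWithStats(m.astype(np.uint8)); 
for i in range(1,n):
    if st[i,4]>80: print(st[i],w2o(P[l==i].mean(0)).round(4))
cv2.imwrite("pics/w2.png",p[...,::-1])
```

```text
t 4.15 own now [0.1003 0.1626] 0.0662 yaw 90.0 -> d [ -1.26  -0.14 -10.38] twist -0.0 q6 0.13
[-0.58028247  0.231243    0.01031176]
[256 212  39  28 887] [0.098 0.189]
```

View pics/w2.png

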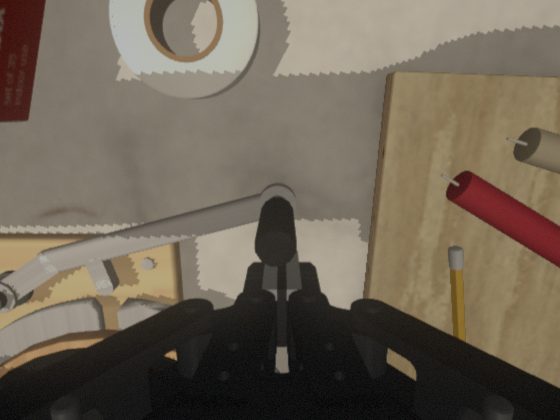

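The latch is open: knob at pixel (275,240), own (0.098,0.187), about 0.29 rad. The bar has swung clear of the ring. Next I'll back off, rise and cross to the back-right post.

Emit:
step_arm(
  motion=[
    [0, -0.5, 0, 0, 0],
    [0, -1, 0, -1, 0],
    [0, -1, 0, -5, 0],
    [0, -1.5, 0, -9, 0],
    [0, -4, 0, -10.5, 5],
    [0, -8, 0, -10.5, 12],
    [0, -12, -0.3, -10.5, 19],
    [0, -16, -0.3, -10.5, 26],
    [0, -20, -0.3, -10.5, 33],
    [0, -22.6, -0.3, -10.5, 33],
    [0, -22.6, -0.3, -10.5, 33],
    [0, -22.6, -0.3, -10.5, 33],
  ],
)

```text
time: 5.4
tool_pos: [0.6203, 0.0808, 0.172]
tcp_rot: [-2.482, -1.926, -0.001]
wrist_force: [0.1, 0.5, -0.5]
width: -0.003
grip_force: 0.0
```

Run:
```python
from h import *
go((.0973,-.0632),.068,57)
s=bot.read_state()
p,d=bot.read_camera("wrist"); P=wcloud(d,s); cv2.imwrite("pics/w3.png",p[...,::-1])
```

```text
t 5.4 own now [ 0.0973 -0.0647] 0.172 yaw 56.8 -> d [ 0.12 -0.09 10.4 ] twist -0.2 q6 0.34
```

View pics/w3.png

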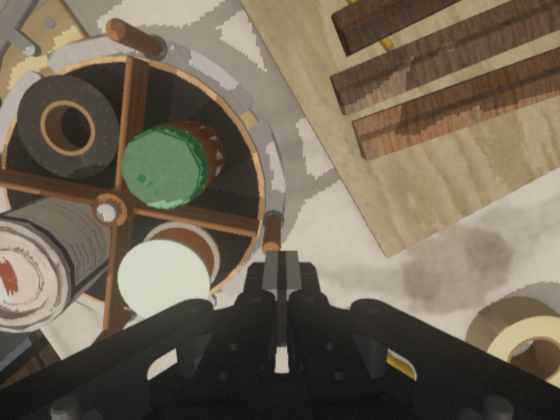

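The picture shows the jar (165,165), the spool's white flange with the brown winding (170,270), and a rim post at (272,235) near the fingertip. I'll check where that post sits against the descent point.

Run:
```python
from h import *
s=bot.read_state(); p,d=bot.read_camera("wrist"); P=wcloud(d,s)
for r0,r1,c0,c1 in((205,262,258,290),(15,60,100,170)):
    Q=P[r0:r1,c0:c1].reshape(-1,3)
    Q=Q[(Q[:,2]>.086)&(Q[:,2]<.098)]; o=w2o(Q.mean(0)); print(len(Q),o.round(4),np.hypot(*o),np.rad2deg(np.arctan2(o[1],o[0])))
# pixel of tool-frame point below TCP
c=bot.calibration("wrist");T=np.linalg.inv(c["T_tool_cam"])
for z in(0,.08,.104):
    q=T@[0,0,z,1]; u=c["mtx"]@[q[0],-q[1],-q[2]]; print(z,u[:2]/u[2])
```

```text
193 [ 0.0803 -0.0761] 0.11063166187154624 -43.497246181266156
496 [0.0799 0.0809] 0.1136917967844356 45.3827329719986
0 [282.96079779 269.99201293]
0.08 [282.31715838 217.14255007]
0.104 [282.19933664 207.4681647 ]
```

```bash
cat >> h.py <<'E'
def arc(angs,rad=.116,z=None,dz0=0):
    "rows (tool shift cm, twist deg) for finger at own polar angles, tool x = ccw tangent; from measured pose"
    s=bot.read_state(); M=R.from_rotvec(s["tcp_rot"]).as_matrix(); y0=np.rad2deg(np.arctan2(M[1,0],M[0,0])-YAW)
    for a in angs:
        w=o2w([rad*np.cos(A(a)),rad*np.sin(A(a))]); d=M.T@np.r_[w-s["tool_pos"][:2],0]*100
        print(round(a,1),d[:2].round(1),round((y0-(a+90)+180)%360-180,1))
E
python3 - <<'E'
from h import *
P=cloud("top",np.load("top.npz")["d"]); q=P.reshape(-1,3)
m=(q[:,0]>.3)&(q[:,0]<.6)&(q[:,1]<-.03)&(q[:,1]>-.25)&(q[:,2]>.05)&(q[:,2]<.5); print(m.sum(),q[m].min(0),q[m].max(0),np.percentile(q[m][:,2],[50,90,99]))
print(w2o([.473,0]))
arc([-33])
arc(np.arange(-35.5,-76,-2.5))
E
```

```text
1109 [ 0.42347522 -0.24985812  0.05090887] [ 0.59949948 -0.15130546  0.13489533] [0.12425699 0.12902005 0.13312518]
[-0.06813345 -0.09374867]
-33 [ 0. -0.] -0.0
-35.5 [-0.5 -0. ] 2.5
-38.0 [-1.  -0.1] 5.0
-40.5 [-1.5 -0.1] 7.5
-43.0 [-2.  -0.2] 10.0
-45.5 [-2.5 -0.3] 12.5
-48.0 [-3.  -0.4] 15.0
-50.5 [-3.5 -0.5] 17.5
-53.0 [-4.  -0.7] 20.0
-55.5 [-4.4 -0.9] 22.5
-58.0 [-4.9 -1.1] 25.0
-60.5 [-5.4 -1.3] 27.5
-63.0 [-5.8 -1.6] 30.0
-65.5 [-6.2 -1.8] 32.5
-68.0 [-6.6 -2.1] 35.0
-70.5 [-7.1 -2.4] 37.5
-73.0 [-7.5 -2.7] 40.0
-75.5 [-7.8 -3.1] 42.5
```

Emit:
step_arm(
  motion=[
    [0, 0, 0, 4, 0],
    [0, 0, 0, 8, 0],
    [0, 0, 0, 10.3, 0],
    [0, 0, 0, 10.3, 0],
    [0, -0.3, 0, 10.3, 1.5],
    [0, -0.6, 0, 10.3, 3],
    [0, -1.0, -0.1, 10.3, 5],
    [0, -1.5, -0.1, 10.3, 7.5],
    [0, -2.0, -0.2, 10.3, 10],
    [0, -2.5, -0.3, 10.3, 12.5],
    [0, -3.0, -0.4, 10.3, 15],
    [0, -3.5, -0.5, 10.3, 17.5],
    [0, -4.0, -0.7, 10.3, 20],
    [0, -4.4, -0.9, 10.3, 22.5],
    [0, -4.9, -1.1, 10.3, 25],
    [0, -5.4, -1.3, 10.3, 27.5],
    [0, -5.8, -1.6, 10.3, 30],
    [0, -6.2, -1.8, 10.3, 32.5],
    [0, -6.6, -2.1, 10.3, 35],
    [0, -7.1, -2.4, 10.3, 37.5],
  ],
)

```text
time: 7.5
tool_pos: [0.581, 0.0185, 0.0705]
tcp_rot: [2.969, 1.023, 0.007]
wrist_force: [0.6, 0.7, 0.9]
width: 0.001
grip_force: 0.8
```

Run:
```python
from h import *
go((.1,0),.068,0)
arc(np.arange(-70.5,-128,-2.5))
```

```text
t 7.5 own now [ 0.0401 -0.111 ] 0.0705 yaw 19.2 -> d [ 9.31 -8.5   0.26] twist 19.2 q6 0.9
-70.5 [-0.1 -0.2] -0.3
-73.0 [-0.6 -0.2] 2.2
-75.5 [-1.1 -0.2] 4.7
-78.0 [-1.6 -0.3] 7.2
-80.5 [-2.1 -0.4] 9.7
-83.0 [-2.6 -0.5] 12.2
-85.5 [-3.1 -0.6] 14.7
-88.0 [-3.6 -0.7] 17.2
-90.5 [-4.  -0.9] 19.7
-93.0 [-4.5 -1.1] 22.2
-95.5 [-5.  -1.3] 24.7
-98.0 [-5.4 -1.5] 27.2
-100.5 [-5.9 -1.7] 29.7
-103.0 [-6.3 -2. ] 32.2
-105.5 [-6.7 -2.3] 34.7
-108.0 [-7.1 -2.6] 37.2
-110.5 [-7.5 -2.9] 39.7
-113.0 [-7.9 -3.2] 42.2
-115.5 [-8.3 -3.6] 44.7
-118.0 [-8.6 -3.9] 47.2
-120.5 [-9.  -4.3] 49.7
-123.0 [-9.3 -4.7] 52.2
-125.5 [-9.6 -5.1] 54.7
```

Emit:
step_arm(
  motion=[
    [0, -0.5, 0, 0, 2.5],
    [0, -1.0, -0.1, 0, 5],
    [0, -1.5, -0.1, 0, 7.5],
    [0, -2.0, -0.2, 0, 10],
    [0, -2.5, -0.3, 0, 12.5],
    [0, -3.0, -0.4, 0, 15],
    [0, -3.5, -0.5, 0, 17.5],
    [0, -3.9, -0.7, 0, 20],
    [0, -4.4, -0.9, 0, 22.5],
    [0, -4.9, -1.1, 0, 25],
    [0, -5.3, -1.3, 0, 27.5],
    [0, -5.8, -1.5, 0, 30],
    [0, -6.2, -1.8, 0, 32.5],
    [0, -6.6, -2.1, 0, 35],
    [0, -7.0, -2.4, 0, 37.5],
    [0, -7.2, -2.5, 0, 38.7],
    [0, -7.4, -2.7, 0, 40],
    [0, -7.6, -2.8, 0, 41],
    [0, -7.7, -2.9, 0, 41.5],
    [0, -7.7, -2.9, 0, 41.5],
  ],
)

```text
time: 9.5
tool_pos: [0.5008, -0.0062, 0.0684]
tcp_rot: [-3.14, 0.089, 0.0]
wrist_force: [0.7, -0.6, 0.2]
width: -0.001
grip_force: 0.4
```

```bash
cat >> h.py <<'E'
def table():
    "post angles from the top view depth: points 84..100 mm high near radius 114"
    p,d=bot.read_camera("top"); P=cloud("top",d).reshape(-1,3)
    O=(P[:,:2]-C)@np.array([[np.cos(YAW),-np.sin(YAW)],[np.sin(YAW),np.cos(YAW)]])
    r=np.hypot(*O.T); a=np.rad2deg(np.arctan2(O[:,1],O[:,0])); m=(P[:,2]>.06)&(P[:,2]<.1)&(abs(r-.114)<.012)
    for k in(45,-45,135,-135):
        t=m&(abs((a-k+180)%360-180)<25); print(k,t.sum(),np.median((a[t]-k+180)%360-180).round(1) if t.any() else None)
    return p
E
python3 - <<'E'
from h import *
go((.1,0),.068,0); s=bot.read_state(); print(s["wrist_force"],np.rad2deg(np.arctan2(*w2o(s["tool_pos"])[::-1])))
p=table(); cv2.imwrite("pics/top2c.png",cv2.resize(p[165:265,185:295],None,fx=6,fy=6,interpolation=cv2.INTER_CUBIC)[...,::-1])
E
```

```text
t 9.5 own now [-0.0438 -0.1085] 0.0684 yaw -22.0 -> d [  9.26 -15.46   0.04] twist -22.0 q6 1.57
[ 0.67582971 -0.59729357  0.18257905] -111.99116082757651
45 22 18.4
-45 0 None
135 2 -20.1
-135 0 None
```

View pics/top2c.png

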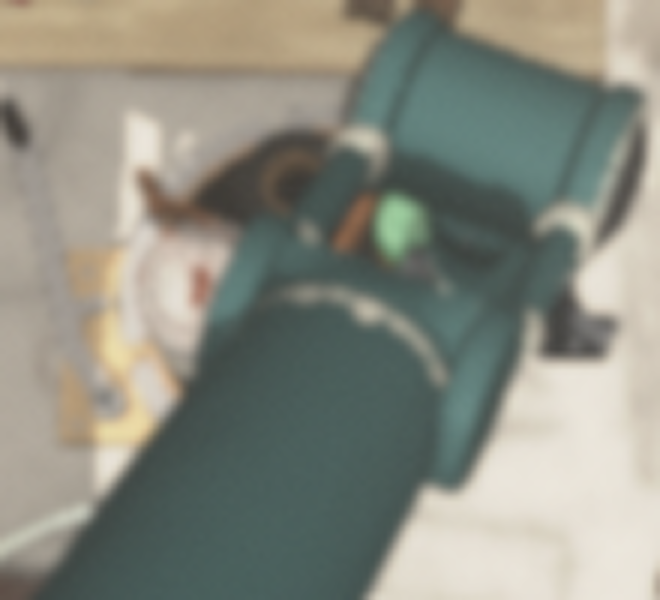

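The arm hides most of the carousel. The knob at (15,120) is still open, the paint tin is at left (180,290) and the jar is at (400,230). I'll read the angle off the posts with the wrist camera.

```bash
cat >> h.py <<'E'
def wposts(save=None):
    s=bot.read_state(); p,d=bot.read_camera("wrist"); P=wcloud(d,s)
    O=(P[...,:2]-C)@np.array([[np.cos(YAW),-np.sin(YAW)],[np.sin(YAW),np.cos(YAW)]])
    r=np.hypot(O[...,0],O[...,1]); m=((P[...,2]>.084)&(P[...,2]<.1)&(abs(r-.114)<.016)&(d>0)).astype(np.uint8)
    n,l,st,ce=cv2.connectedComponentsWithStats(m)
    for i in range(1,n):
        if st[i,4]>40:
            o=O[l==i].mean(0); print("px",ce[i].round(),st[i,4],"r",np.hypot(*o).round(4),"ang",np.rad2deg(np.arctan2(o[1],o[0])).round(1))
    if save: cv2.imwrite(save,p[...,::-1])
    return P,O,p
E
python3 - <<'E'
from h import *
wposts("pics/w4.png")
E
```

```text
px [281. 274.] 1324 r 0.1166 ang -107.8
```

View pics/w4.png

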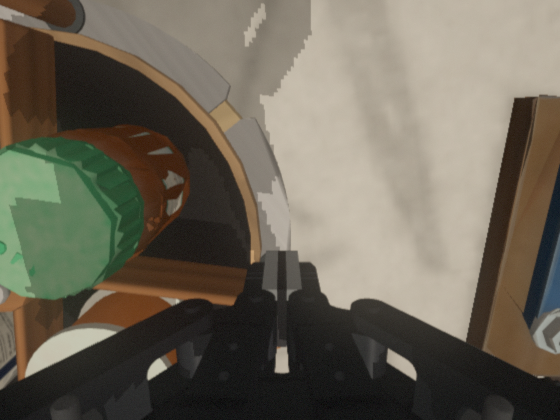

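The wrist view shows the index-ring notch of the jar's compartment at about (230,108) and a divider end near (250,280). I'll get the turntable angle from the notch.

```bash
cat >> h.py <<'E'
def wray(px,z):
    s=bot.read_state(); c=bot.calibration("wrist"); T=c["T_tool_cam"]; M=R.from_rotvec(s["tcp_rot"]).as_matrix()
    px=np.atleast_2d(px).astype(float)
    d=np.c_[px,np.ones(len(px))]@np.linalg.inv(c["mtx"]).T*[1,-1,-1]@T[:3,:3].T@M.T; o=M@T[:3,3]+s["tool_pos"]
    w=o+d*((z-o[2])/d[:,2])[:,None]; O=np.array([w2o(q) for q in w]); return np.c_[O,np.hypot(*O.T),np.rad2deg(np.arctan2(O[:,1],O[:,0]))].round(4)
E
python3 - <<'E'
from h import *
print(wray([(222,108),(240,122),(231,97),(248,115)],.026)); print(wray([(232,108)],.018))
E
```

```text
[[ 3.06000e-02 -1.05500e-01  1.09900e-01 -7.38479e+01]
 [ 2.09000e-02 -1.11200e-01  1.13100e-01 -7.93599e+01]
 [ 3.37000e-02 -1.11900e-01  1.16900e-01 -7.32440e+01]
 [ 2.25000e-02 -1.16300e-01  1.18500e-01 -7.90427e+01]]
[[ 2.91000e-02 -1.09200e-01  1.13000e-01 -7.50768e+01]]
```

The turntable is at about -76°, which agrees with the fingertip geometry. About 14° remain.

```bash
python3 -c "
from h import *
arc([-112,-114,-116,-118,-120,-122,-124,-125,-126])"
```

```text
-112 [-0.  -0.1] -0.0
-114 [-0.4 -0.1] 2.0
-116 [-0.8 -0.1] 4.0
-118 [-1.2 -0.2] 6.0
-120 [-1.6 -0.2] 8.0
-122 [-2.  -0.3] 10.0
-124 [-2.4 -0.4] 12.0
-125 [-2.6 -0.4] 13.0
-126 [-2.8 -0.4] 14.0
```

Emit:
step_arm(
  motion=[
    [0, -0.2, 0, 0, 1],
    [0, -0.4, 0, 0, 2],
    [0, -0.6, 0, 0, 3],
    [0, -0.8, 0, 0, 4],
    [0, -1.0, -0.1, 0, 5],
    [0, -1.2, -0.1, 0, 6],
    [0, -1.4, -0.1, 0, 7],
    [0, -1.6, -0.2, 0, 8],
    [0, -1.8, -0.2, 0, 9],
    [0, -2.0, -0.3, 0, 10],
    [0, -2.2, -0.3, 0, 11],
    [0, -2.4, -0.3, 0, 12],
    [0, -2.5, -0.4, 0, 12.5],
    [0, -2.6, -0.4, 0, 13],
    [0, -2.7, -0.4, 0, 13.5],
    [0, -2.7, -0.4, 0, 13.5],
    [0, -2.7, -0.4, 0, 13.5],
  ],
)

```text
time: 11.3
tool_pos: [0.474, -0.0006, 0.0683]
tcp_rot: [-3.108, 0.457, 0.001]
wrist_force: [0.7, -0.0, -0.6]
width: -0.001
grip_force: 0.3
```

Run:
```python
from h import *
s=bot.read_state(); go((.1,0),.068,0); print(np.rad2deg(np.arctan2(*w2o(s["tool_pos"])[::-1])))
P,O,p=wposts("pics/w5.png")
# notch: tan base seen through gap in grey ring at r 116..121, z~.02
r=np.hypot(O[...,0],O[...,1]);a=np.rad2deg(np.arctan2(O[...,1],O[...,0]));hsv=cv2.cvtColor(p,cv2.COLOR_RGB2HSV)
m=(abs(r-.117)<.004)&(P[...,2]<.035)&(P[...,2]>-.02)
for k in range(-112,-70,2):
    t=m&(abs(a-k)<1); 
    if t.sum()>5: print(k,t.sum(),int(np.median(hsv[...,1][t])),P[...,2][t].mean().round(3))
```

```text
t 11.3 own now [-0.0674 -0.0947] 0.0683 yaw -35.5 -> d [  8.12 -17.43   0.03] twist -35.5 q6 1.81
-125.4353229570442
px [281. 274.] 1342 r 0.116 ang -121.3
-112 117 28 0.026
-110 123 28 0.026
-108 128 28 0.025
-106 127 28 0.025
-104 137 28 0.025
-102 144 28 0.024
-100 144 31 0.024
-98 155 32 0.024
-96 151 32 0.024
-94 145 32 0.022
-92 119 38 0.006
-90 122 39 0.003
-88 113 38 0.002
-86 163 38 0.01
-84 205 30 0.019
-82 155 31 0.023
-80 162 31 0.024
-78 160 31 0.024
-76 157 31 0.024
-74 157 31 0.024
-72 148 31 0.024
```

The notch is centred at about -89°, well inside the latch window. I'll back off and go round to the outside of the knob.

```bash
python3 -c "
from h import *
go((.100,.218),.17,90)"
```

```text
t 11.35 own now [-0.0674 -0.0947] 0.0682 yaw -35.5 -> d [ -4.55 -35.17 -10.18] twist -125.5 q6 1.81
```

Emit:
step_arm(
  motion=[
    [0, 0.4, 0, 0, 0],
    [0, 1.0, 0, 0, 0],
    [0, 1.2, 0, -3, 0],
    [0, 1.2, 0, -7, 0],
    [0, 1, 0, -10.2, 0],
    [0, 0.5, -2.5, -10.2, -8],
    [0, 0, -5, -10.2, -16],
    [0, -0.4, -8, -10.2, -24],
    [0, -0.8, -11, -10.2, -32],
    [0, -1.2, -14, -10.2, -40],
    [0, -1.6, -17, -10.2, -48],
    [0, -2, -20, -10.2, -56],
    [0, -2.4, -23, -10.2, -64],
    [0, -2.8, -25, -10.2, -72],
    [0, -3.2, -27, -10.2, -80],
    [0, -3.6, -29, -10.2, -88],
    [0, -4, -31, -10.2, -96],
    [0, -4.3, -33, -10.2, -104],
    [0, -4.5, -34.5, -10.2, -112],
    [0, -4.5, -35.2, -10.2, -118],
  ],
)

```text
time: 13.35
tool_pos: [0.5328, 0.3508, 0.1699]
tcp_rot: [-1.985, -2.434, 0.0]
wrist_force: [-1.0, 0.4, -0.5]
width: 0.003
grip_force: 0.0
```

Emit:
step_arm(
  motion=[
    [0, 0, 0, 0, -7.5],
    [0, 0, 0, 0, -7.5],
    [0, 0, 0, 0, -7.5],
  ],
)

```text
time: 13.65
tool_pos: [0.5326, 0.3492, 0.1699]
tcp_rot: [-1.834, -2.551, 0.001]
wrist_force: [0.8, 0.4, -0.5]
width: -0.003
grip_force: 0.0
```

Run:
```python
from h import *
go((.100,.218),.068,90)
p=table(); cv2.imwrite("pics/top3c.png",cv2.resize(p[165:265,185:295],None,fx=6,fy=6,interpolation=cv2.INTER_CUBIC)[...,::-1])
p,d=bot.read_camera("wrist")
P,O,p=wposts("pics/w6.png")
m=(p.max(2)<70)&(P[...,2]>.07)&(P[...,2]<.1); m[235:]=0
n,l,st,ce=cv2.connectedComponentsWithStats(m.astype(np.uint8))
for i in range(1,n):
    if st[i,4]>60: print(st[i],O[l==i].mean(0).round(4))
```

```text
t 13.65 own now [0.1008 0.2177] 0.1699 yaw 89.8 -> d [ 0.04 -0.07 10.19] twist -0.2 q6 0.22
45 21 4.3
-45 21 -0.3
135 23 3.8
-135 24 -1.2
px [157. 368.] 208 r 0.1021 ang 85.6
```

View pics/top3c.png

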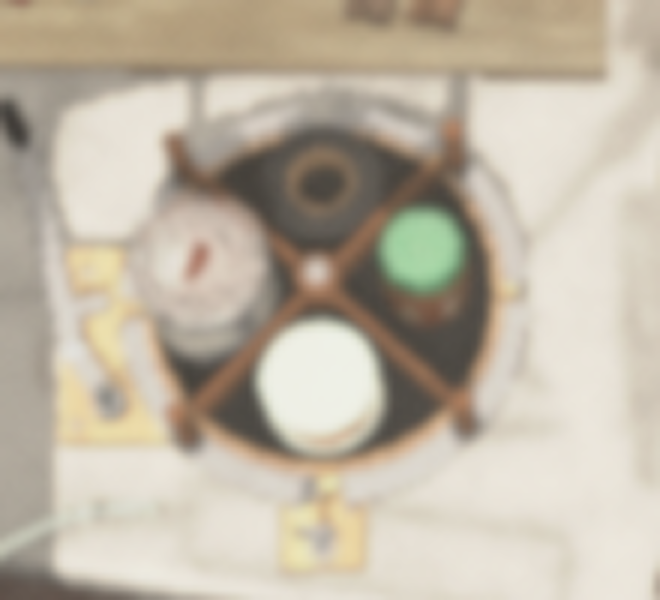

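Top view: the spool's white flange is at (320,385) facing the eye (322,535), with the tin left, tape behind and jar right. The posts are within about 1° of square, and the knob is still open at (15,120). Now I'll descend outside the knob and push it home.

Emit:
step_arm(
  motion=[
    [0, 0, 0, 4, 0],
    [0, 0, 0, 8, 0],
    [0, 0, 0, 10.2, 0],
    [0, 0, 0, 10.2, 0],
    [0, -0.5, 0, 10.2, 0],
    [0, -0.9, 0, 10.2, 0],
    [0, -1.2, 0, 10.2, 0],
    [0, -1.5, 0, 10.2, 0],
    [0, -1.9, 0.1, 10.2, 0],
    [0, -2.3, 0.2, 10.2, 0],
    [0, -2.7, 0.3, 10.2, 0],
    [0, -3.1, 0.4, 10.2, 0],
    [0, -3.5, 0.5, 10.2, 0],
    [0, -3.9, 0.6, 10.2, 0],
    [0, -4.2, 0.6, 10.2, 0],
    [0, -4.5, 0.7, 10.2, 0],
    [0, -4.8, 0.7, 10.2, 0],
    [0, -5.1, 0.7, 10.2, 0],
    [0, -5.4, 0.7, 10.2, 0],
    [0, -5.4, 0.7, 10.2, 0],
  ],
)

```text
time: 15.8
tool_pos: [0.5564, 0.2998, 0.0682]
tcp_rot: [1.83, 2.554, -0.001]
wrist_force: [0.1, 0.8, -0.7]
width: -0.002
grip_force: 0.0
```

Emit:
step_arm(
  motion=[
    [0, -0.2, 0, 0, 0],
    [0, -0.4, 0, 0, 0],
    [0, -0.6, 0, 0, 0],
    [0, -0.6, 0, 0, 0],
  ],
)

```text
time: 16.2
tool_pos: [0.5584, 0.2944, 0.0682]
tcp_rot: [1.83, 2.554, -0.001]
wrist_force: [-0.5, -0.0, 0.8]
width: -0.005
grip_force: 0.0
```

```bash
python3 -c "
from h import *
go((.108,.157),.068,90);print(bot.read_state()['wrist_force'])"
```

```text
t 16.2 own now [0.1075 0.1574] 0.0682 yaw 90.0 -> d [-0.04  0.05  0.02] twist -0.0 q6 0.12
[-0.51393441 -0.03253615  0.83615691]
```

Emit:
step_arm(
  motion=[
    [0, -0.1, 0, 0, 0],
    [0, -0.2, 0, 0, 0],
    [0, -0.2, 0, 0, 0],
  ],
)

```text
time: 16.5
tool_pos: [0.5586, 0.2938, 0.0683]
tcp_rot: [-1.829, -2.552, -0.001]
wrist_force: [-1.6, 4.2, -0.7]
width: -0.0
grip_force: 2.4
```

Emit:
step_arm(
  motion=[
    [0, -0.1, 0, 0, 0],
    [0, -0.2, 0, 0, 0],
    [0, -0.2, 0, 0, 0],
  ],
)

```text
time: 16.8
tool_pos: [0.5586, 0.2937, 0.0683]
tcp_rot: [-1.829, -2.55, -0.004]
wrist_force: [-4.0, 9.3, -1.5]
width: -0.002
grip_force: 5.4
```

```bash
python3 -c "
from h import *
go((.108,.157),.068,90);print(bot.read_state()['wrist_force'])"
```

```text
t 16.8 own now [0.1075 0.1567] 0.0683 yaw 89.9 -> d [0.03 0.05 0.03] twist -0.1 q6 0.11
[-3.98069197  9.33608905 -1.52903659]
```

The force rises to 10 N with the finger exactly at the home position, so the lever is against its stop. Backing off and checking.

Emit:
step_arm(
  motion=[
    [0, 0.6, 0, 0, 0],
    [0, 1.2, 0, 0, 0],
    [0, 1.5, 0, -3, 0],
    [0, 1.5, 0, -7, 0],
    [0, 1.5, 0, -11, 0],
    [0, 5, 0, -12, 0],
    [0, 8, 0, -12, 0],
    [0, 8, 0, -12, 0],
    [0, 8, 0, -12, 0],
  ],
)

```text
time: 17.7
tool_pos: [0.5336, 0.3667, 0.188]
tcp_rot: [1.827, 2.555, -0.002]
wrist_force: [-0.4, -0.2, 0.8]
width: -0.002
grip_force: 0.0
```

Run:
```python
from h import *
p=table(); cv2.imwrite("pics/top4c.png",cv2.resize(p[165:265,185:295],None,fx=6,fy=6,interpolation=cv2.INTER_CUBIC)[...,::-1]); print(bot.read_state()["wrist_force"])
```

```text
45 20 3.1
-45 19 -2.2
135 23 2.3
-135 19 -2.4
[ 0.065006   -0.83827418 -0.25827491]
```

View pics/top4c.png

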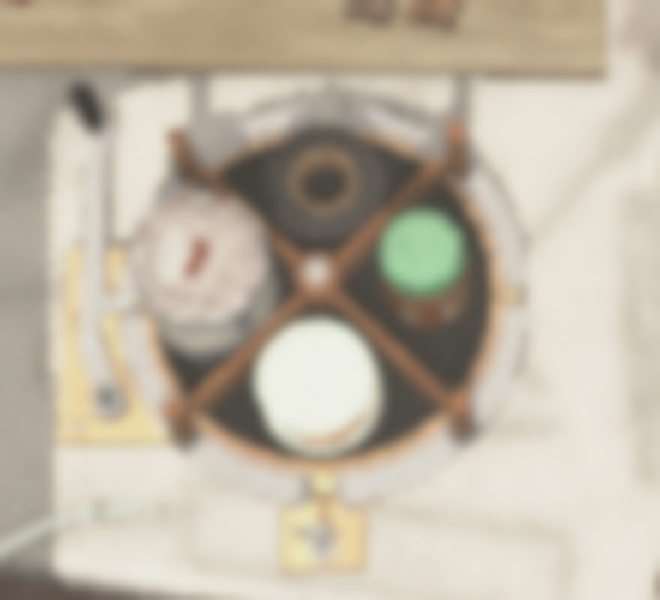

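The knob is back at its original home pixel (85,100) with the tooth in the notch at (125,298). The spool at (318,385) faces the eye, everything stands upright, and the arm is clear.

```bash
python3 -c "
from workcell import bot
print(bot.finish_job())"
```

```text
the job is handed in; nothing more can be done
None
```

I handed the job in: the spool's compartment faces the wire eye, the latch lever is pushed home against its stop, and all four things stand upright in their compartments; the judge's result was not shown to me.

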